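Clamp a cheese on the cutting board

TASK

Move the block of cheese along the white cutting board until its end presses, gently but firmly (about 6 N), squarely against the metal end stop, centred under the open hold-down clamp, and let go of it. Then push the clamp's red crossbar towards the cheese until it snaps over its centre and its rubber pad lands on the cheese, and keep pushing with the fingers at about 12 N for a good second to bed the pad, with never more than 20 N on the clamp or 15 N against the stop. Leave the clamp shut on the cheese, and do not disturb the other goods.

Things in the scene. Friction and masses are not known exactly. Their poses are not given: they have to be found in the camera images.
- station: White cutting board, 300 x 150 mm, fixed to the counter. Origin on the counter, under the board; x runs along the board from its open end towards the end stop, y across (y = 0 is the middle line), z up. The board spans x = -190..+110, y = -75..+75 mm; its top is at z = 18 mm.
- endstop: Aluminium end stop fixed on the board; origin at the centre of its flat face (100 mm wide, 40 mm high above the board), which faces the board's -x and which the cheese must meet: board x = +20, y = 0, z = 38 mm.
- cheese_c (a point): Centre of the loose yellow cheese with brown rind: 120 mm long (x), 58 wide (y), 50 high (z), 0.3 to 0.45 kg, on the board 45 to 75 mm short of the stop, a little askew. Its +x end goes to the stop; seated, its centre is 60 mm from the stop face. The 35 mm nearest the stop lie under the clamp arm: take it by its sides nearer its -x end.
- pivot (a point): Pivot of the clamp lever, at board x = 55, y = 0, z = 105 mm, axis along the board's y, between two steel cheeks (board x = 38..72, y = -29..29, up to z = 116 mm). The pad arm points from it 60 mm to the board's -x and comes down on the cheese 25 mm from the stop. The pad is on a screw spindle set out by a different, unmeasured amount (0 to 11.5 mm) each time.
- lever (a joint): Clamp lever angle, rad: -0.30 open (crossbar leaning away from the cheese), 0 upright at centre, positive over centre. A spring drives it off 0 either way: about 8 N at the crossbar starts it, less towards 0, then it snaps. It rests on the cheese anywhere from 0.07 to 0.30 (spindle). From there it is hard: 1 to 2 mm more at the crossbar makes 10 N, so feel the force.
- bar (a point): Centre of the red crossbar on top of the lever, 20 mm thick, 60 mm long, along the board's y, 75 mm from the pivot: open at about board x = 77, z = 177 mm; shut at x = 32..50, z = 176..180 mm. Push it to the board's -x with closed fingers held upright behind it (+x side), the tips some 15 mm below its centre; a thin steel handle runs down from it to the pivot.
- tub: Bystander, leave alone: a white yoghurt tub 68 mm across, 75 mm high, beside the board; origin at the centre of its underside.
- wheel: Bystander, leave alone: a small cream-coloured soft cheese 96 mm across, 32 mm high, beside the board; origin at the centre of its underside.
- fork: Bystander, leave alone: a serving spatula 200 mm long lying beside the board; origin at the centre of its underside.
- pack: Bystander, leave alone: a wrapped cheese piece 80 x 50 x 35 mm beside the board; origin at the centre of its underside.
- jar: Bystander, leave alone: an amber glass jar 72 mm across, 100 mm high; origin at the centre of its underside.
- cup: Bystander, leave alone: a white plastic cup 70 mm across, 70 mm high; origin at the centre of its underside.
- bigwheel: Bystander, leave alone: a brown-rinded cheese wheel 160 mm across, 55 mm high; origin at the centre of its underside.
Not all that is in view belongs to the job. What is shaped like the part that bears cheese_c but turquoise is not meant.

How it is judged (in metres and radians):
On the way, in this order (a step that is already met when the one before it is completed fails the run):
1. with the clamp open, the cheese is pressed against the stop with more than 2.5 N, square and centred (x of cheese_c in the frame of station above -0.043 m and y of cheese_c in the frame of station between -0.015 and 0.015 m and z of cheese_c in the frame of station below 0.048 m and angle between the x axis of cheese_c and the x axis of station, either way round below 0.08 rad and contact force between cheese and endstop above 2.5 N and value of joint lever below -0.15 rad), for 0.2 s.
2. the clamp has snapped over onto the seated cheese and the fingers keep pushing it shut with 8 to 16 N for 0.5 s (x of cheese_c in the frame of station above -0.043 m and y of cheese_c in the frame of station between -0.015 and 0.015 m and z of cheese_c in the frame of station below 0.048 m and angle between the x axis of cheese_c and the x axis of station, either way round below 0.08 rad and value of joint lever between 0.04 and 0.36 rad and contact force between lever and cheese above 2 N and contact force between the fingers and lever between 8 and 16 N), for 0.5 s.
At the end, for the whole second after the job is handed in: The cheese lies on the board with its end within 3 mm of the stop, within 15 mm of the middle line and square to 0.08 rad; the clamp is over centre (0.04 to 0.36 rad) with its pad pressing on the cheese (over 1.5 N); all at rest (x of cheese_c in the frame of station above -0.043 m and y of cheese_c in the frame of station between -0.015 and 0.015 m and z of cheese_c in the frame of station below 0.048 m and angle between the x axis of cheese_c and the x axis of station, either way round below 0.08 rad and value of joint lever between 0.04 and 0.36 rad and contact force between lever and cheese above 1.5 N and linear speed of cheese below 0.01 m/s); the robot touches nothing.
It fails at once if the clamp lever is pushed with more than 22 N (contact force between any of the arm, the fingers and lever above 22 N).
It fails at once if the cheese is pushed against the stop with more than 17 N (contact force between cheese and endstop above 17 N).
It fails at once if one of the other goods is moved by more than 25 mm (distance of any of tub, wheel, fork, pack, jar, cup, bigwheel from where it was at the start of the episode above 0.025 m).
It also fails if it takes over 70 s, if anything falls off the work surface, if the arm or the gripper's body presses on something with over 40 N, if the wrist force passes 120 N, or if a joint passes its speed limit or range.

ROBOT

A 6-joint arm with a two-finger parallel gripper is mounted at the origin on the work surface. World frame = base frame: x ahead of the robot, y to its left, z up, the work surface at z = 0. Lengths are in m, angles in degrees, forces in N, time in s.
With the tool pointing down it reaches from about 0.4 to 0.825 m from the base axis. Payload 7 kg.
Tool frame: the origin (TCP) lies midway between the tips of the shut fingers; the grasp point (between the pads) lies 19 mm behind it; z points along the fingers, y is the line along which they close (so a half turn about z gives the same grasp; the last joint's range is limited). The gripper opens to 88 mm and grips with 3 to 60 N. Pads are 19 mm wide; open, the fingers measure 130 mm over their backs; the gripper's body (78 mm by 193 mm) begins 47 mm behind the grasp point.
Start: joints at [-51.159, 20.546, 0.682, 0, -70.136, -16.507], TCP at [0.256, -0.624, 0.227] pointing down, gripper open.
Joint ranges: [-176.03, 176.03], [-82.01, 121.73], [-58.28, 71.71], [-173.87, 95.51], [-174.79, -0.11], [-173.66, 173.66]. Speed limits (degrees/s): [136.94, 136.94, 172.46, 180, 180, 180].

INTERFACE

Orientations are given as [roll, pitch, yaw] about the fixed x, y, z axes, in that order (R = Rz(yaw) Ry(pitch) Rx(roll)).
In Python, from plant import r, eyes, workorder gives the robot as it stands.
- The arm moves only by the tool step_arm, never from a script. Its argument "plan" is a list of rows, each a list of 5 numbers: the shift along the tool's x, y, z each as a share of 25 cm, from -1 to 1, then the turn about the tool's z as a share of 60 degrees, from -1 to 1, then the finger opening in mm, from 0 to 87.6. In form: [[x, y, z, turn, jaw], ...]. A call has 1 to 12 rows; each row is the pose to reach, as a shift and turn from the pose commanded when the call began, along the tool's axes at that moment; what a row does not reach only later rows make up. A row lasts 1/12 s, in which the tool goes at most 41.7 mm and 7.16 degrees, less where a joint would pass 70% of its speed; a pose out of reach is approached as far as the arm can. A call with a number of a shift or a turn outside -1 to 1 is refused whole. A call with a gripper value outside its range is refused whole. The fingers move at their own pace and stop on an object; "newtons" is the grip in N (left out, the last holds). Time passes only in rows, so rows that repeat a pose let the fingers close. It gives the time, the measured TCP pose, the force, the opening and the grip force at its end, in the units of the state.
- r.get_state(): the state, without advancing time (a new reading comes with each control period).
- eyes.capture(name): name is "side" or "top" or "wrist"; returns the picture (480x640x3 uint8, red, green, blue); there is no depth.
- eyes.camera_model(name): a dict with "fov_y" (degrees; the focal length in pixels is half the picture's height over the tangent of half this angle, whatever the lens; pixels are square), "cx", "cy" (the principal point, pixels), "k1" (the pictures are not rectified: a ray, as slopes to the right and down, at radius r is drawn at 1 + k1 r^2 times it, then the intrinsics apply), "world_to_cam" (4x4, takes a point from world to camera coordinates); the wrist camera has in their place "hand_eye" (4x4, takes a point from camera to tool coordinates, whose origin is the TCP and whose axes are the flange's). Camera axes: x right, y up, looking along -z (the intrinsics and any distortion apply to the point x, -y, -z); pixel columns grow to the right and rows downward; lengths in m; the calibration is good to about 2 mm. A picture is of the moment at which its call begins: read the wrist's pose just before it. camera_model takes no time and is no camera call.
- workorder.close_job(): hands the job in; it is judged then, once.
The state is a dict: "time_s": time; "joints": joint angles; "qd": joint speeds; "joint_torque": joint torques, N m; "tcp_pos": TCP position; "eef_rot": TCP orientation; "contact_force": force on the tool from outside, world axes, zero at the start; "moment": the same for the moment, N m; "gripper_width": finger opening in m; "gripper_force": force on a finger pad.
Only numpy, scipy, OpenCV 4.12 (cv2) and the standard library are available. Lean on these libraries where they do the work, as an engineer would, in place of code of your own. Each camera call takes 0.05 s, during which the arm holds its last target. There are 200 camera calls.

## Working session

There is one attempt and no reset: what is moved stays moved. The work goes in short steps, Python scripts to look and compute and a tool call to move; the robot and the scene stay as the last step left them, time stands still between calls to the robot, and variables do not carry over. Pictures are saved under pics/ and viewed, at most 10 in all, crops included, and the job is handed in when it is done.

Besides the shell and the picture viewer there is one more tool, called after "Call:" as name(argument=value, ...) on one line, values as JSON. step_arm: Moves the arm, as the interface text tells. Its arguments: {"type":"object","properties":{"plan":{"type":"array"},"newtons":{"type":"number"}},"required":["plan"]}

```bash
mkdir -p pics
python3 - <<'E'
from plant import r, eyes
import cv2,json
s=r.get_state();print(s)
for n in ("side","top"):
    im=eyes.capture(n);cv2.imwrite(f"pics/{n}0.png",im[:,:,::-1])
    print(n,eyes.camera_model(n))
print(eyes.camera_model("wrist"))
E
```

```text
{'time_s': 0.0, 'joints': array([-5.11599211e+01,  2.05911735e+01,  6.36300351e-01, -2.04870063e-02,
       -7.01353515e+01, -1.65072680e+01]), 'qd': array([-0.01301333, -0.04409453, -0.11820605,  0.01219514, -0.00039218,
        0.02344315]), 'joint_torque': array([-1.58138726e-03, -5.82721639e+01,  2.93051165e+01,  6.99701965e+00,
        6.65083411e-03, -1.55496036e-04]), 'tcp_pos': array([ 0.25630127, -0.62394406,  0.22564367]), 'eef_rot': array([ 1.79908021e+02, -7.17319383e-03, -1.57674160e+02]), 'contact_force': array([-0.0900372 ,  0.03926974,  0.78330247]), 'moment': array([0.00011253, 0.01944449, 0.05079901]), 'gripper_force': 0.0, 'gripper_width': 0.08761951570179033}
side {'fov_y': 57.75103869963093, 'cx': 313.14019866893324, 'cy': 230.5454091359027, 'k1': -0.011342985584789902, 'world_to_cam': array([[-0.97583847, -0.21740607,  0.02176864,  0.50646832],
       [ 0.16080224, -0.64715226,  0.74520909, -0.18636035],
       [-0.14792535,  0.73070415,  0.66647546, -1.07975472],
       [ 0.        ,  0.        ,  0.        ,  1.        ]])}
top {'fov_y': 57.887597994338336, 'c
[... 195 characters left out ...]
32e-01, -1.91967141e-04,  1.05442984e-01,
        -5.53284534e-01],
       [-1.05438845e-01, -1.08556102e-02,  9.94366535e-01,
        -9.73492105e-01],
       [ 0.00000000e+00,  0.00000000e+00,  0.00000000e+00,
         1.00000000e+00]])}
{'fov_y': 59.91577193977144, 'cx': 320.51163549159935, 'cy': 236.727523681455, 'k1': -0.08220382161331473, 'hand_eye': array([[ 3.10578186e-04,  9.50770312e-01,  3.09896302e-01,
         8.61548677e-02],
       [ 9.99999109e-01,  1.07030636e-04, -1.33057238e-03,
        -2.27282186e-04],
       [-1.29823712e-03,  3.09896439e-01, -9.50769431e-01,
        -1.57362060e-01],
       [ 0.00000000e+00,  0.00000000e+00,  0.00000000e+00,
         1.00000000e+00]])}
```

View pics/top0.png

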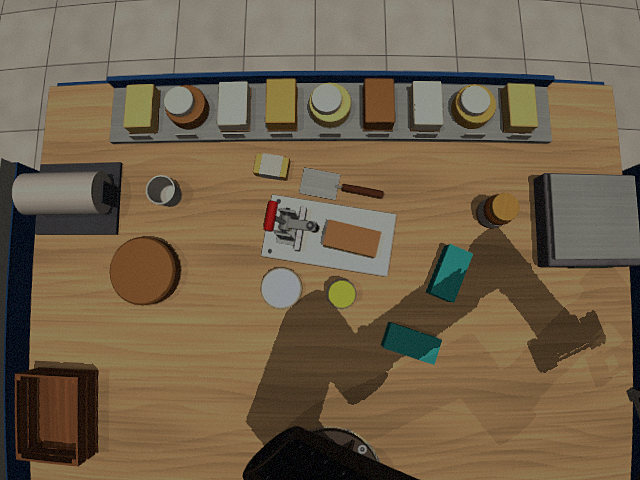

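View pics/side0.png

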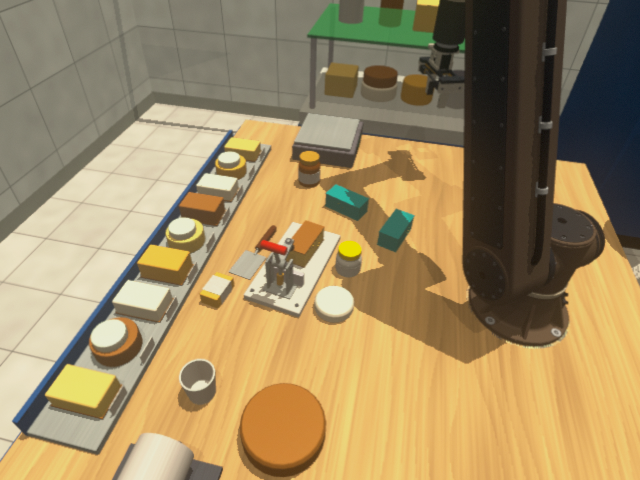

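The top view shows the white board with corners near (275,195), (397,213), (388,276) and (262,257), the cheese at (351,238), the clamp at the left with its red bar at (270,216), and the tub and soft cheese just below the board. The side view agrees. Next I measure by colour masks.

```bash
cat > h.py <<'E'
import numpy as np, cv2
from plant import r, eyes
from scipy.spatial.transform import Rotation as R
def ray(name,px,T=None):
    m=eyes.camera_model(name); f=240/np.tan(np.radians(m['fov_y']/2))
    K=np.array([[f,0,m['cx']],[0,f,m['cy']],[0,0,1]])
    p=np.atleast_2d(np.float64(px)); d=(p-[m['cx'],m['cy']])/f; u=d.copy()
    for _ in range(20): u=d/(1+m['k1']*(u**2).sum(1,keepdims=True))
    c=np.c_[u[:,0],-u[:,1],-np.ones(len(u))]
    W=np.linalg.inv(m['world_to_cam']) if 'world_to_cam' in m else T@m['hand_eye']
    return W[:3,3], c@W[:3,:3].T
def plane(name,px,z,T=None):
    o,d=ray(name,px,T); return o+d*((z-o[2])/d[:,2])[:,None]
def tool(s):
    T=np.eye(4);T[:3,:3]=R.from_euler('xyz',s['eef_rot'],degrees=True).as_matrix();T[:3,3]=s['tcp_pos'];return T
def big(mask):
    c,_=cv2.findContours(mask.astype(np.uint8),cv2.RETR_EXTERNAL,cv2.CHAIN_APPROX_NONE); return max(c,key=cv2.contourArea)
E
python3 - <<'E'
from h import *
im=cv2.imread('pics/top0.png');h=cv2.cvtColor(im,cv2.COLOR_BGR2HSV);H,S,V=cv2.split(h)
roi=np.zeros(H.shape,bool);roi[188:282,255:402]=1
w=big(((S<50)&(V>130)&roi)); hull=cv2.convexHull(w)
print('board area',cv2.contourArea(w));q=cv2.minAreaRect(hull);b=cv2.boxPoints(q)
P=plane('top',b,.018);print('board',b.round(),P.round(4));print(np.linalg.norm(np.diff(P,axis=0),axis=1),P.mean(0))
roi2=np.zeros(H.shape,bool);roi2[215:262,318:384]=1
ch=(S>100)&(H<25)&(V>120)&roi2
c=big(ch);b=cv2.boxPoints(cv2.minAreaRect(c));P=plane('top',b,.068)
print('cheese',b.round(),P.round(4),np.linalg.norm(np.diff(P,axis=0),axis=1),P.mean(0))
red=big((S>150)&((H<6)|(H>174))&roi);b=cv2.boxPoints(cv2.minAreaRect(red));P=plane('top',b,.18);print('bar',P.round(4),P.mean(0))
for n,px,z in(('tub',(342,293),.075),('wheel',(281,288),.032),('fork',(320,183),.01),('pack',(271,166),.035)):print(n,plane('top',px,z).round(3))
E
```

```text
board area 6226.5
board [[261. 256.]
 [271. 194.]
 [397. 214.]
 [387. 276.]] [[ 0.5163  0.1598  0.018 ]
 [ 0.6633  0.1382  0.018 ]
 [ 0.6137 -0.1587  0.018 ]
 [ 0.4686 -0.1327  0.018 ]]
[0.14850772 0.30096538 0.1473882 ] [0.56547247 0.00164396 0.018     ]
cheese [[323. 244.]
 [329. 219.]
 [381. 231.]
 [375. 256.]] [[ 0.5386  0.015   0.068 ]
 [ 0.5947  0.0018  0.068 ]
 [ 0.5667 -0.1147  0.068 ]
 [ 0.5109 -0.1008  0.068 ]] [0.05762075 0.11981843 0.05746889] [ 0.55272077 -0.04965271  0.068     ]
bar [[0.5575 0.1315 0.18  ]
 [0.616  0.1222 0.18  ]
 [0.6124 0.1029 0.18  ]
 [0.5541 0.1124 0.18  ]] [0.58500206 0.11726442 0.18      ]
tub [[ 0.431 -0.027  0.075]]
wheel [[0.441 0.11  0.032]]
fork [[0.691 0.022 0.01 ]]
pack [[0.726 0.137 0.035]]
```

Call:
step_arm(plan=[[-0.944, 0.78, 0, -0.903, 87], [-0.944, 0.78, 0, -0.903, 87], [-0.944, 0.78, 0, -0.903, 87], [-0.944, 0.78, 0, -0.903, 87], [-0.944, 0.78, 0, -0.903, 87], [-0.944, 0.78, 0, -0.903, 87], [-0.944, 0.78, 0, -0.903, 87], [-0.944, 0.78, 0, -0.903, 87], [-0.944, 0.78, 0, -0.903, 87], [-0.944, 0.78, 0, -0.903, 87]], newtons=20)

```text
time_s: 0.93
tcp_pos: [0.4011, -0.3534, 0.2266]
eef_rot: [180.0, 0.0, -103.4]
contact_force: [-0.3, -0.6, 0.2]
gripper_width: 0.0869
gripper_force: 0.0
```

Call:
step_arm(plan=[[-1, -0.306, 0, 0, 87], [-1, -0.306, 0, 0, 87], [-1, -0.306, 0, 0, 87], [-1, -0.306, 0, 0, 87], [-1, -0.306, 0, 0, 87], [-1, -0.306, 0, 0, 87], [-1, -0.306, 0, 0, 87], [-1, -0.306, 0, 0, 87], [-1, -0.306, 0, 0, 87]])

```text
time_s: 1.68
tcp_pos: [0.5333, -0.1294, 0.2259]
eef_rot: [179.9, -0.0, -103.5]
contact_force: [-0.4, -0.6, -0.1]
gripper_width: 0.0872
gripper_force: 0.0
```

Run:
```python
from h import *
s=r.get_state();T=tool(s);np.save('T1.npy',T);im=eyes.capture('wrist')[:,:,::-1];cv2.imwrite('pics/w1.png',im)
print(s['tcp_pos'],s['eef_rot'],s['contact_force'])
```

```text
[ 0.53329301 -0.12937241  0.22593333] [ 1.79924436e+02 -2.73981342e-02 -1.03525525e+02] [-0.37318401 -0.56467936 -0.12724935]
```

View pics/w1.png

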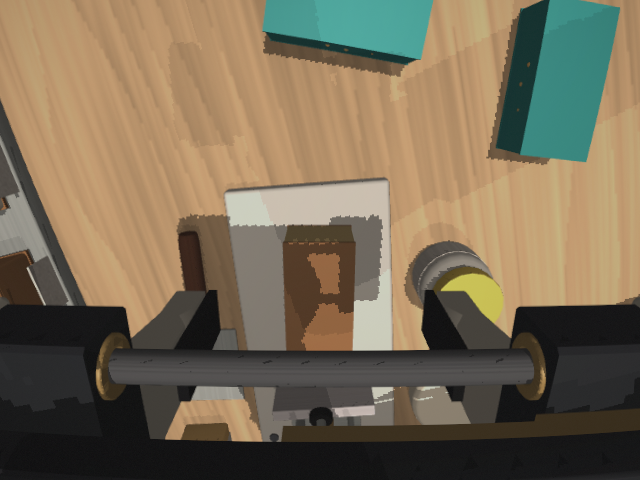

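The wrist view has its up direction along board -x. The cheese's open end has its top corners at (284,241) and (355,241), between the fingers, and the board's far edge runs from (226,190) to (388,180). I'll check these against the first measurement.

Run:
```python
from h import *
T=np.load('T1.npy')
P=plane('wrist',[(284,241),(355,241),(284,345),(352,345)],.068,T);print(P.round(4))
B=plane('wrist',[(226,190),(388,180)],.018,T);print(B.round(4))
o=np.array([.572,.0411]);a=np.radians(80.7);M=np.array([[np.cos(a),np.sin(a)],[-np.sin(a),np.cos(a)]])
print(((P[:,:2]-o)@M.T*1000).round(1),((B[:,:2]-o)@M.T*1000).round(1))
```

```text
[[ 0.565  -0.1154  0.068 ]
 [ 0.5098 -0.1021  0.068 ]
 [ 0.5902 -0.0225  0.068 ]
 [ 0.5322 -0.0086  0.068 ]]
[[ 0.6114 -0.1587  0.018 ]
 [ 0.4689 -0.1337  0.018 ]]
[[-155.6  -18.4]
 [-151.4   38.3]
 [ -59.9  -28.2]
 [ -55.4   31.2]] [[-190.9  -71.2]
 [-189.1   73.5]]
```

Call:
step_arm(plan=[[-0.185, 0, 0, 0, 87], [-0.185, 0, 0.2, 0, 87], [-0.185, 0, 0.35, 0, 87], [-0.185, 0, 0.5, 0, 87], [-0.185, 0, 0.62, 0, 87], [-0.185, 0, 0.7, 0, 87], [-0.185, 0, 0.75, 0, 87], [-0.185, 0, 0.796, 0, 87], [-0.185, 0, 0.796, 0, 87], [-0.185, 0, 0.796, 0, 87]])

```text
time_s: 2.57
tcp_pos: [0.5434, -0.0856, 0.0273]
eef_rot: [179.9, -0.0, -103.6]
contact_force: [0.7, 0.1, 0.4]
gripper_width: 0.0869
gripper_force: 0.0
```

Call:
step_arm(plan=[[0, 0, 0, 0, 30], [0, 0, 0, 0, 30], [0, 0, 0, 0, 30], [0, 0, 0, 0, 30], [0, 0, 0, 0, 30], [0, 0, 0, 0, 30], [0, 0, 0, 0, 30], [0, 0, 0, 0, 30]], newtons=15)

```text
time_s: 3.23
tcp_pos: [0.5446, -0.084, 0.0281]
eef_rot: [-179.9, 0.0, -103.5]
contact_force: [-0.4, 0.2, 5.9]
gripper_width: 0.0579
gripper_force: 15.0
```

Call:
step_arm(plan=[[-0.01, -0.001, -0.002, -0.01, 30], [-0.03, -0.003, -0.002, -0.02, 30], [-0.055, -0.005, -0.002, -0.03, 30], [-0.08, -0.007, -0.002, -0.04, 30], [-0.105, -0.009, -0.002, -0.05, 30], [-0.13, -0.011, -0.002, -0.06, 30], [-0.155, -0.013, -0.002, -0.07, 30], [-0.175, -0.014, -0.002, -0.07, 30], [-0.1835, -0.014, -0.002, -0.07, 30], [-0.1835, -0.014, -0.002, -0.07, 30]])

```text
time_s: 4.07
tcp_pos: [0.5587, -0.0393, 0.0281]
eef_rot: [-180.0, 0.0, -99.2]
contact_force: [-1.2, 0.9, 5.0]
gripper_width: 0.0582
gripper_force: 15.0
```

```bash
cat >> h.py <<'E'
def rep():
    s=r.get_state();o=np.array([.572,.0411]);a=np.radians(80.7);M=np.array([[np.cos(a),np.sin(a)],[-np.sin(a),np.cos(a)]])
    print('t',round(s['time_s'],2),'tcp board mm',((s['tcp_pos'][:2]-o)@M.T*1000).round(2),'z',(s['tcp_pos'][2]*1000).round(1),'F board',(M@s['contact_force'][:2]).round(2),s['contact_force'][2].round(2),'rot',s['eef_rot'].round(2))
E
python3 - <<'E'
from h import *
rep()
im=eyes.capture('top')[:,:,::-1];cv2.imwrite('pics/t1.png',cv2.resize(im[170:300,240:420],None,fx=4,fy=4,interpolation=cv2.INTER_CUBIC))
E
```

```text
t 4.07 tcp board mm [-81.46   0.16] z 28.1 F board [0.7  1.35] 4.96 rot [-1.7997e+02  3.0000e-02 -9.9250e+01]
```

View pics/t1.png

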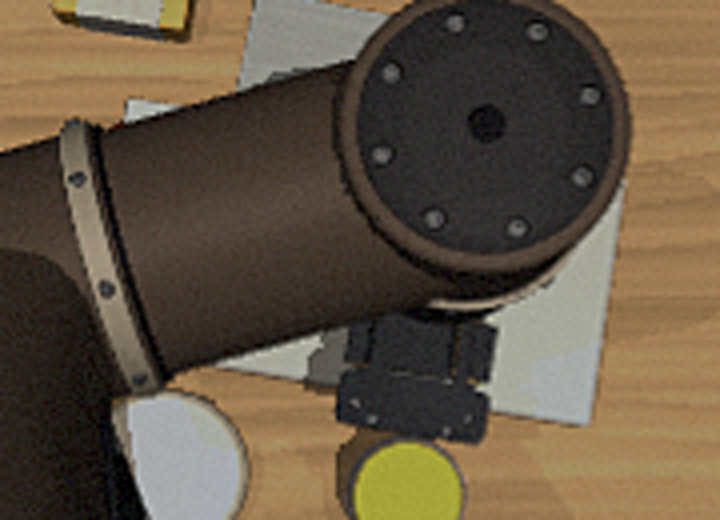

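The arm hides the cheese from above, but the readings fit: TCP at board (-81.5, 0.2) mm, yaw square. I push on by feel.

Call:
step_arm(plan=[[-0.004, 0, 0, 0, 30], [-0.008, 0, 0, 0, 30], [-0.012, 0, 0, 0, 30], [-0.016, 0, 0, 0, 30], [-0.02, 0, 0, 0, 30], [-0.02, 0, 0, 0, 30]])

```text
time_s: 4.62
tcp_pos: [0.559, -0.0355, 0.0281]
eef_rot: [180.0, -0.0, -99.3]
contact_force: [0.3, -3.9, 5.5]
gripper_width: 0.0581
gripper_force: 15.0
```

```bash
python3 -c "from h import *;rep()"
```

```text
t 4.62 tcp board mm [-77.66   0.43] z 28.1 F board [-3.84 -0.88] 5.52 rot [ 1.80e+02 -1.00e-02 -9.93e+01]
```

Call:
step_arm(plan=[[-0.003, 0, 0, 0, 30], [-0.006, 0, 0, 0, 30], [-0.006, 0, 0, 0, 30]])

```text
time_s: 4.87
tcp_pos: [0.5593, -0.0341, 0.0282]
eef_rot: [-180.0, -0.0, -99.3]
contact_force: [-0.4, -2.8, 5.9]
gripper_width: 0.058
gripper_force: 15.0
```

```bash
python3 -c "from h import *;rep()"
```

```text
t 4.87 tcp board mm [-76.23   0.43] z 28.2 F board [-2.83 -0.02] 5.87 rot [-1.800e+02 -1.000e-02 -9.931e+01]
```

Call:
step_arm(plan=[[-0.004, 0, 0, 0, 30], [-0.004, 0, 0, 0, 30]])

```text
time_s: 5.03
tcp_pos: [0.5593, -0.0333, 0.0281]
eef_rot: [180.0, -0.0, -99.3]
contact_force: [-0.7, -5.5, 5.5]
gripper_width: 0.058
gripper_force: 15.0
```

Call:
step_arm(plan=[[-0.004, 0, 0, 0, 30], [-0.004, 0, 0, 0, 30]])

```text
time_s: 5.2
tcp_pos: [0.5594, -0.0332, 0.0281]
eef_rot: [180.0, -0.1, -99.3]
contact_force: [0.6, -11.6, 5.9]
gripper_width: 0.0585
gripper_force: 15.0
```

```bash
python3 -c "from h import *;rep()"
```

```text
t 5.2 tcp board mm [-75.38   0.46] z 28.1 F board [-11.31  -2.45] 5.9 rot [ 1.7997e+02 -9.0000e-02 -9.9310e+01]
```

Call:
step_arm(plan=[[0, 0, 0, 0, 30], [0, 0, 0, 0, 30], [0, 0, 0, 0, 30], [0, 0, 0, 0, 30], [0, 0, 0, 0, 30]])

```text
time_s: 5.62
tcp_pos: [0.5594, -0.0332, 0.0281]
eef_rot: [180.0, -0.1, -99.3]
contact_force: [1.1, -10.4, 5.2]
gripper_width: 0.058
gripper_force: 15.0
```

```bash
python3 -c "from h import *;rep()"
```

```text
t 5.62 tcp board mm [-75.36   0.47] z 28.1 F board [-10.12  -2.75] 5.17 rot [ 1.7997e+02 -8.0000e-02 -9.9320e+01]
```

Call:
step_arm(plan=[[0, 0, 0, 0, 87], [0, 0, 0, 0, 87], [0, 0, 0, 0, 87], [0, 0, 0, 0, 87], [0, 0, 0, 0, 87], [0, 0, -0.1, 0, 87], [0, 0, -0.25, 0, 87], [0, 0, -0.4, 0, 87], [0, 0, -0.55, 0, 87], [0, 0, -0.7, 0, 87], [0, 0, -0.85, 0, 87], [0, 0, -0.92, 0, 87]])

```text
time_s: 6.62
tcp_pos: [0.5612, -0.0317, 0.2636]
eef_rot: [-179.6, 0.1, -99.2]
contact_force: [0.9, 0.6, 0.6]
gripper_width: 0.0871
gripper_force: 0.0
```

Run:
```python
from h import *
rep();T=tool(r.get_state());np.save('T2.npy',T);im=eyes.capture('wrist')[:,:,::-1];cv2.imwrite('pics/w2.png',im)
```

```text
t 6.62 tcp board mm [-73.59  -1.1 ] z 263.6 F board [ 0.72 -0.82] 0.59 rot [-1.7963e+02  1.0000e-01 -9.9240e+01]
```

View pics/w2.png

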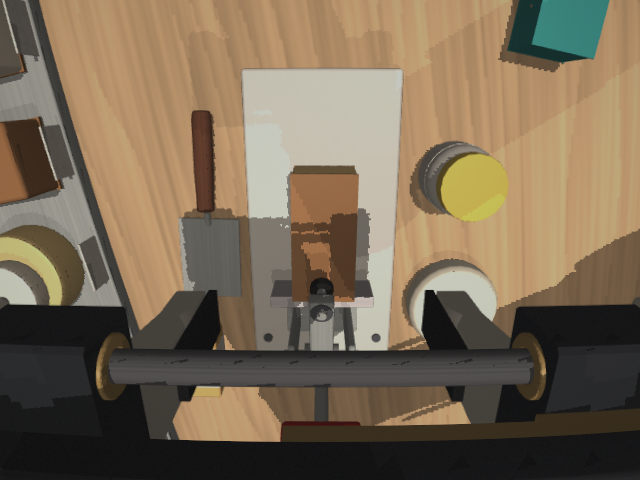

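The cheese stands square, its end at the stop under the open clamp, with top corners of its free end at (290,174) and (358,174). Fingers close and go behind the bar.

Call:
step_arm(plan=[[-0.1, 0, 0, 0, 0], [-0.25, 0, 0, 0, 0], [-0.4, 0, 0, 0, 0], [-0.55, 0, 0, 0, 0], [-0.68, 0, 0, 0, 0], [-0.744, 0, 0, 0, 0], [-0.744, 0, 0, 0, 0], [-0.744, 0, 0, 0, 0], [-0.744, 0, 0, 0, 0], [-0.744, 0, 0, 0, 0]])

```text
time_s: 7.5
tcp_pos: [0.5894, 0.1507, 0.2581]
eef_rot: [180.0, -0.0, -99.3]
contact_force: [-0.3, -0.2, 0.0]
gripper_width: 0.0261
gripper_force: 0.0
```

Run:
```python
from h import *
rep()
P=plane('wrist',[(290,174),(358,174)],.068,np.load('T2.npy'))
o=np.array([.572,.0411]);a=np.radians(80.7);M=np.array([[np.cos(a),np.sin(a)],[-np.sin(a),np.cos(a)]])
print(((P[:,:2]-o)@M.T*1000).round(1))
s=r.get_state();T=tool(s);im=eyes.capture('side')[:,:,::-1];cv2.imwrite('pics/s2.png',cv2.resize(im[150:330,200:400],None,fx=3,fy=3))
```

```text
t 7.5 tcp board mm [111.02   0.51] z 258.1 F board [-0.29  0.26] 0.0 rot [179.99  -0.   -99.33]
[[-99.5 -26.9]
 [-99.7  31. ]]
```

View pics/s2.png

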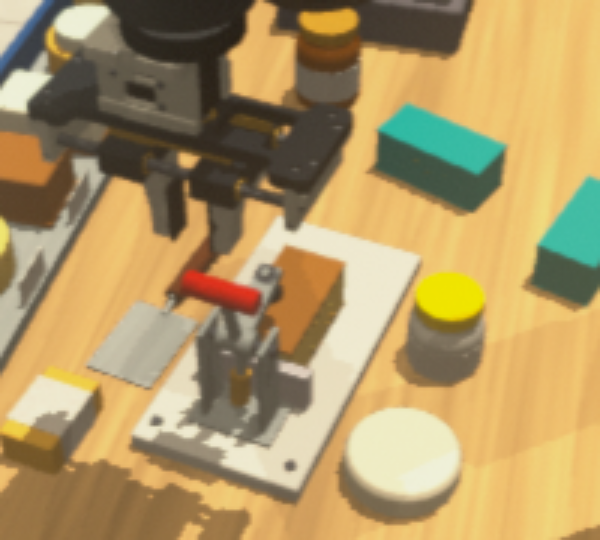

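The side crop shows the fingers nearly closed, above and behind the red bar at (220,290), with the clamp open. The cheese's free end measures x = -99.6, y = +2 mm, so it is seated. Next is the descent.

Call:
step_arm(plan=[[0, 0, 0, 0, 0], [0, 0, 0, 0, 0], [0, 0, 0.05, 0, 0], [0, 0, 0.12, 0, 0], [0, 0, 0.2, 0, 0], [0, 0, 0.28, 0, 0], [0, 0, 0.34, 0, 0], [0, 0, 0.384, 0, 0], [0, 0, 0.384, 0, 0], [0, 0, 0.384, 0, 0], [0, 0, 0.384, 0, 0]])

```text
time_s: 8.47
tcp_pos: [0.5903, 0.1518, 0.1632]
eef_rot: [-179.9, 0.0, -99.3]
contact_force: [-0.6, 1.3, -0.1]
gripper_width: 0.0007
gripper_force: 0.0
```

Call:
step_arm(plan=[[0.006, 0, 0, 0, 0], [0.012, 0, 0, 0, 0], [0.018, 0, 0, 0, 0], [0.024, 0, 0, 0, 0], [0.03, 0, 0, 0, 0], [0.036, 0, 0, 0, 0]])

```text
time_s: 8.97
tcp_pos: [0.5882, 0.1426, 0.1622]
eef_rot: [-180.0, 0.0, -99.3]
contact_force: [0.2, -0.4, -0.0]
gripper_width: 0.0005
gripper_force: 0.0
```

```bash
python3 -c "from h import *;rep()"
```

```text
t 8.97 tcp board mm [102.8    0.43] z 162.2 F board [-0.34 -0.25] -0.02 rot [-1.7999e+02  1.0000e-02 -9.9290e+01]
```

Call:
step_arm(plan=[[0.006, 0, 0, 0, 0], [0.012, 0, 0, 0, 0], [0.018, 0, 0, 0, 0], [0.024, 0, 0, 0, 0]])

```text
time_s: 9.3
tcp_pos: [0.5877, 0.1386, 0.1624]
eef_rot: [-179.9, 0.2, -99.3]
contact_force: [-2.5, 9.6, 2.9]
gripper_width: 0.0005
gripper_force: 4.7
```

Call:
step_arm(plan=[[0.006, 0, 0, 0, 0], [0.012, 0, 0, 0, 0], [0.018, 0, 0, 0, 0], [0.024, 0, 0, 0, 0]])

```text
time_s: 9.63
tcp_pos: [0.5877, 0.1334, 0.1635]
eef_rot: [-179.8, 0.2, -99.2]
contact_force: [-1.1, 8.0, 6.0]
gripper_width: 0.0001
gripper_force: 4.0
```

```bash
python3 -c "from h import *;rep()"
```

```text
t 9.63 tcp board mm [93.57 -0.54] z 163.5 F board [7.7  2.35] 5.95 rot [-179.81    0.25  -99.22]
```

Call:
step_arm(plan=[[0.006, 0, 0, 0, 0], [0.012, 0, 0, 0, 0], [0.018, 0, 0, 0, 0], [0.024, 0, 0, 0, 0], [0.03, 0, 0, 0, 0], [0.036, 0, 0, 0, 0]])

```text
time_s: 10.13
tcp_pos: [0.5853, 0.1224, 0.1625]
eef_rot: [-179.9, 0.0, -99.3]
contact_force: [0.5, 2.4, 1.4]
gripper_width: 0.0004
gripper_force: 1.1
```

Call:
step_arm(plan=[[0.006, 0, 0, 0, 0], [0.012, 0, 0, 0, 0], [0.018, 0, 0, 0, 0], [0.024, 0, 0, 0, 0]])

```text
time_s: 10.47
tcp_pos: [0.5831, 0.1153, 0.1615]
eef_rot: [179.9, -0.1, -99.3]
contact_force: [-0.2, -0.3, -0.3]
gripper_width: 0.0006
gripper_force: 0.0
```

```bash
python3 -c "from h import *;rep()"
```

```text
t 10.47 tcp board mm [75.07  1.01] z 161.5 F board [-0.29  0.14] -0.31 rot [ 1.7992e+02 -7.0000e-02 -9.9310e+01]
```

It has snapped over, and the force is gone. I'll find the bar in the side view to know how far to go.

Run:
```python
from h import *
im=eyes.capture('side')[:,:,::-1];cv2.imwrite('pics/s3.png',cv2.resize(im[150:330,200:400],None,fx=3,fy=3))
H,S,V=cv2.split(cv2.cvtColor(im.copy(),cv2.COLOR_BGR2HSV));roi=np.zeros(H.shape,bool);roi[215:290,240:310]=1
c=big((S>150)&((H<6)|(H>174))&roi);q=cv2.minAreaRect(c);print(q)
P=plane('side',q[0],.178)
o=np.array([.572,.0411]);a=np.radians(80.7);M=np.array([[np.cos(a),np.sin(a)],[-np.sin(a),np.cos(a)]])
print(((P[:,:2]-o)@M.T*1000).round(1))
```

```text
((290.3000183105469, 236.39999389648438), (3.5777084827423096, 1.3416407108306885), 26.56505012512207)
[[32.8 18.5]]
```

View pics/s3.png

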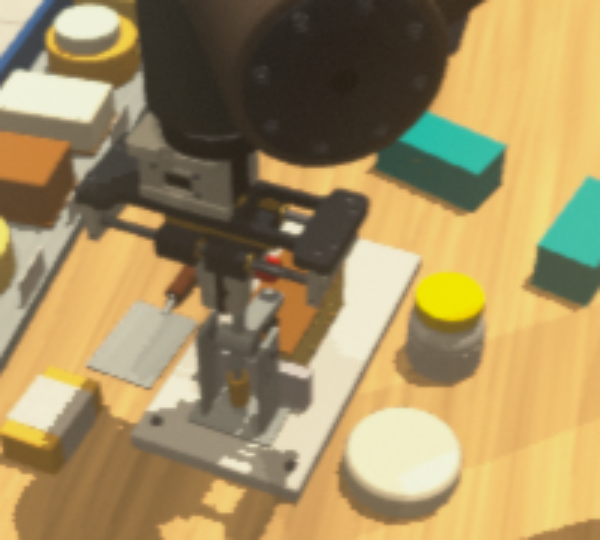

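The bar is now largely hidden behind the fingers. Its visible red end near crop (273,267) puts it near x ≈ 33 mm, so it is shut with contact expected at about TCP x = 55. I close in slowly.

Call:
step_arm(plan=[[0.004, 0, 0, 0, 0], [0.008, 0, 0, 0, 0], [0.012, 0, 0, 0, 0], [0.016, 0, 0, 0, 0], [0.016, 0, 0, 0, 0]])

```text
time_s: 10.93
tcp_pos: [0.5831, 0.112, 0.162]
eef_rot: [180.0, -0.0, -99.3]
contact_force: [-0.6, 0.5, -0.5]
gripper_width: 0.0004
gripper_force: 0.0
```

Call:
step_arm(plan=[[0.004, 0, 0, 0, 0], [0.008, 0, 0, 0, 0], [0.012, 0, 0, 0, 0], [0.012, 0, 0, 0, 0]])

```text
time_s: 11.27
tcp_pos: [0.5827, 0.1091, 0.1621]
eef_rot: [180.0, -0.0, -99.3]
contact_force: [-0.1, 0.3, -0.1]
gripper_width: 0.0001
gripper_force: 0.0
```

Call:
step_arm(plan=[[0.004, 0, 0, 0, 0], [0.008, 0, 0, 0, 0], [0.012, 0, 0, 0, 0], [0.012, 0, 0, 0, 0]])

```text
time_s: 11.6
tcp_pos: [0.5822, 0.1061, 0.1621]
eef_rot: [180.0, -0.0, -99.3]
contact_force: [0.3, -1.0, 0.0]
gripper_width: 0.0006
gripper_force: 0.0
```

```bash
python3 -c "from h import *;rep()"
```

```text
t 11.6 tcp board mm [65.8   0.48] z 162.1 F board [-0.95 -0.41] 0.03 rot [180.    -0.   -99.29]
```

Call:
step_arm(plan=[[0.004, 0, 0, 0, 0], [0.008, 0, 0, 0, 0], [0.012, 0, 0, 0, 0], [0.012, 0, 0, 0, 0]])

```text
time_s: 11.93
tcp_pos: [0.582, 0.1045, 0.1621]
eef_rot: [-180.0, 0.1, -99.3]
contact_force: [-0.8, 4.9, -2.0]
gripper_width: 0.0007
gripper_force: 2.6
```

Call:
step_arm(plan=[[0.004, 0, 0, 0, 0], [0.008, 0, 0, 0, 0], [0.008, 0, 0, 0, 0]])

```text
time_s: 12.18
tcp_pos: [0.582, 0.1042, 0.1622]
eef_rot: [-179.9, 0.3, -99.3]
contact_force: [-1.8, 12.5, -0.4]
gripper_width: 0.0002
gripper_force: 5.9
```

Call:
step_arm(plan=[[0.004, 0, 0, 0, 0], [0.006, 0, 0, 0, 0], [0.006, 0, 0, 0, 0]])

```text
time_s: 12.43
tcp_pos: [0.582, 0.1039, 0.1622]
eef_rot: [-179.9, 0.4, -99.2]
contact_force: [-1.4, 17.2, -0.5]
gripper_width: 0.0006
gripper_force: 8.3
```

17 N is a little too much, so I ease back to about 12 N and hold.

Call:
step_arm(plan=[[-0.0055, 0, 0, 0, 0], [-0.0055, 0, 0, 0, 0], [-0.0055, 0, 0, 0, 0]])

```text
time_s: 12.68
tcp_pos: [0.582, 0.1041, 0.1622]
eef_rot: [-179.9, 0.2, -99.2]
contact_force: [-0.7, 12.5, -0.2]
gripper_width: 0.0001
gripper_force: 5.9
```

Call:
step_arm(plan=[[0, 0, 0, 0, 0], [0, 0, 0, 0, 0], [0, 0, 0, 0, 0], [0, 0, 0, 0, 0], [0, 0, 0, 0, 0], [0, 0, 0, 0, 0]])

```text
time_s: 13.18
tcp_pos: [0.582, 0.1041, 0.1622]
eef_rot: [-179.9, 0.3, -99.2]
contact_force: [-0.9, 11.8, -1.0]
gripper_width: 0.0006
gripper_force: 5.9
```

```bash
python3 -c "from h import *;rep()"
```

```text
t 13.18 tcp board mm [63.82  0.32] z 162.2 F board [11.53  2.82] -1.02 rot [-179.93    0.25  -99.25]
```

Holding steadily at 12 N. I hold another 0.7 s, then back away and up.

Call:
step_arm(plan=[[0, 0, 0, 0, 0], [0, 0, 0, 0, 0], [0, 0, 0, 0, 0], [0, 0, 0, 0, 0], [0, 0, 0, 0, 0], [0, 0, 0, 0, 0], [0, 0, 0, 0, 0], [0, 0, 0, 0, 0]])

```text
time_s: 13.85
tcp_pos: [0.582, 0.1041, 0.1622]
eef_rot: [-179.9, 0.3, -99.3]
contact_force: [-1.5, 11.3, -1.9]
gripper_width: 0.0003
gripper_force: 5.9
```

Call:
step_arm(plan=[[-0.02, 0, 0, 0, 0], [-0.06, 0, 0, 0, 0], [-0.12, 0, 0, 0, 0], [-0.18, 0, 0, 0, 0], [-0.22, 0, -0.1, 0, 0], [-0.22, 0, -0.25, 0, 0], [-0.22, 0, -0.4, 0, 0], [-0.22, 0, -0.5, 0, 0], [-0.5, 0, -0.5, 0, 0], [-0.6, 0, -0.5, 0, 0], [-0.6, 0, -0.5, 0, 0], [-0.6, 0, -0.5, 0, 0]])

```text
time_s: 14.85
tcp_pos: [0.6057, 0.2534, 0.2859]
eef_rot: [180.0, -0.0, -99.1]
contact_force: [0.6, -0.5, -0.2]
gripper_width: 0.0007
gripper_force: 0.0
```

Run:
```python
from h import *
rep();im=eyes.capture('side')[:,:,::-1];cv2.imwrite('pics/s4.png',cv2.resize(im[150:330,200:400],None,fx=3,fy=3))
```

```text
t 14.85 tcp board mm [215.    1.1] z 285.9 F board [-0.43 -0.65] -0.16 rot [ 1.7995e+02 -4.0000e-02 -9.9110e+01]
```

View pics/s4.png

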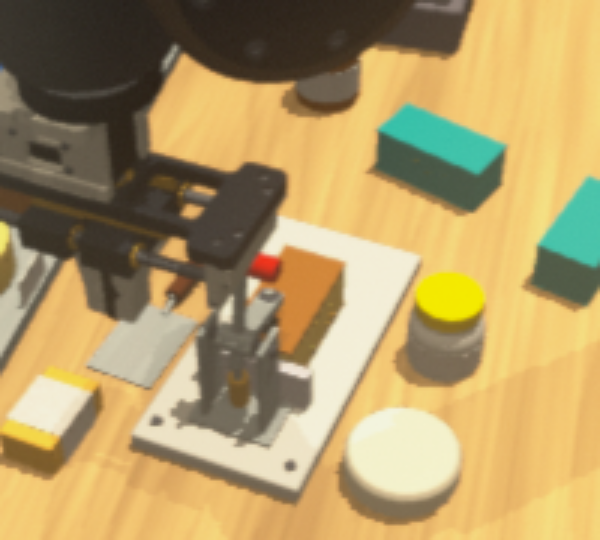

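The clamp is shut over the cheese, with the bar's end at (265,266). The cheese is still at the stop, the other goods are where they were, and the arm is clear.

```bash
python3 -c "
from plant import workorder
print(workorder.close_job())"
```

```text
the job is handed in; nothing more can be done
None
```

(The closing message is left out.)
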